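# Nudge a stray brick piece onto the sample sheet and start the scan

## Robot

A 6-joint arm with a two-finger parallel gripper is mounted at the origin on the work surface. World frame = base frame: x ahead of the robot, y to its left, z up, the work surface at z = 0. Lengths are in m, angles in rad, forces in N, time in s.
With the tool pointing down it reaches from about 0.275 to 0.725 m from the base axis. Payload 5.6 kg.
Tool frame: the origin (TCP) lies midway between the tips of the shut fingers; the grasp point (between the pads) lies 19 mm behind it; y points along the fingers, x is the direction in which the jaws open and shut, and the axes are right-handed (so a half turn about y gives the same grasp; the last joint's range is limited). The gripper opens to 85 mm and grips with 20 to 120 N. Pads are 22 mm wide; open, the fingers measure 114 mm over their backs; the gripper's body (76 mm by 85 mm) begins 54 mm behind the grasp point. The pads swing forward as they close: fully open they stand 13 mm farther back than shut.
Start: joints at [1.456, 0.255, 0.108, 0, -1.424, -0.285], TCP at [0.214, 0.507, 0.231] pointing down, gripper open.
Joint ranges: [-2.95, 2.95], [-1.21, 1.97], [-1.09, 1.5], [-2.87, 1.71], [-2.94, -0.07], [-3.05, 3.05]. Speed limits (rad/s): [2.57, 2.57, 3.14, 3.14, 3.14, 3.14].

## Interface

Orientations are given as a unit quaternion [w, x, y, z].
In Python, from rig import bot gives the robot as it stands. The module is installed in compiled form; this text tells all that it offers.
- The arm moves only by the tool drive_tool, never from a script. Its argument "motion" is a list that holds one entry, the list of rows, each a list of 5 numbers: the closure, from 0 (fully open) to 1 (shut), then the shift along the tool's x, y, z in mm, then the turn about the tool's y in degrees. In form: [[[fingers, tx, ty, tz, twist], ...]]. A call has 1 to 20 rows; each row is the pose to reach, as a shift and turn from the pose commanded when the call began, along the tool's axes at that moment; what a row does not reach only later rows make up. A row lasts 1/8 s, in which the tool goes at most 62.5 mm and 10.7 degrees, less where a joint would pass 70% of its speed; a pose out of reach is approached as far as the arm can. A call with a gripper value outside its range is refused whole. The fingers move at their own pace and stop on an object; "squeeze" is the grip in N (left out, the last holds). Time passes only in rows, so rows that repeat a pose let the fingers close. It gives the time, the measured TCP pose, the force and the opening at its end, in the units of the state.
- bot.sense(): the state, without advancing time (a new reading comes with each control period).
- bot.capture(name): name is "scene" or "top" or "wrist"; returns the picture (420x560x3 uint8, red, green, blue); there is no depth.
- bot.camera_info(name): a dict with "vertical_fov" (degrees; the focal length in pixels is half the picture's height over the tangent of half this angle, whatever the lens; pixels are square), "cx", "cy" (the principal point, pixels), "origin" and "attitude" of the camera in the world. Camera axes: x right, y up, looking along -z (the intrinsics and any distortion apply to the point x, -y, -z); pixel columns grow to the right and rows downward; lengths in m; the calibration is good to about 2 mm. The wrist camera is an equidistant fisheye: a pixel r from the principal point sees the ray r / f radians off the axis. A picture is of the moment at which its call begins: read the wrist's pose just before it. camera_info takes no time and is no camera call; for the wrist camera it gives the pose at the moment of the call.
- bot.close_job(): hands the job in, once; it reports no verdict.
The state is a dict: "time": time; "joints": joint angles; "qvel": joint speeds; "effort": joint torques, N m; "tool_pos": TCP position; "eef_rot": TCP orientation; "contact_force": force on the tool from outside, world axes, zero at the start; "moment": the same for the moment, N m; "gripper_width": finger opening in m.
Only numpy, scipy, OpenCV 4.12 (cv2) and the standard library are available. Lean on these libraries where they do the work, as an engineer would, in place of code of your own. Each camera call takes 0.05 s, during which the arm holds its last target.

## Task

The red brick piece on the conveyor lies partly off the grey sample sheet: without picking it up, nudge it gently with the fingertips until all of it lies flat on the sheet, leaving the other three pieces where they are. Then press the green start button on the control station gently all the way down with the fingertips, let it spring back and withdraw; do not touch the red stop button, the red emergency-stop mushroom or the station itself.

Things in the scene. Friction and masses are not known exactly. Their poses are not given: they have to be found in the camera images.
- belt_mid (a point): Middle of the top of a fixed conveyor belt, which runs along world y across the bench in front of the robot. The flat black belt is 320 mm wide, from x = 0.49 to x = 0.81 m, its top 80 mm above the bench (z = 0.08), and stands still throughout; its aluminium side rails (21 mm wide) lie 6 mm lower.
- sheet: Thin mid-grey rectangular sample sheet on the black belt, 220 mm along its own x by 360 mm along its own y, flush with the belt (no step at its edges) and fixed. Origin at its centre at belt height; x points away from the robot (turned by at most 0.08 rad), y to the left. Its edge towards the robot lies at x = -110 mm in its frame.
- brick_mid (a point): Centre (half-way up, 11 mm above the belt) of the brick piece: a loose red four-sided broken slab, about 60 by 70 mm and 20 to 22 mm thick, 0.1 to 0.2 kg, lying flat across the edge of the sheet nearest the robot, turned up to 0.4 rad from the sheet. Its corners, at its underside, are brick_a to brick_d; its sides are nearly upright. It slides on the belt under about 1 to 2 N.
- brick_a (a point): Corner of the brick piece's underside at (-30, -36) mm from its centre in its own frame (the side towards the robot, right).
- brick_b (a point): Corner of the brick piece's underside at (-24, +34) mm (the side towards the robot, left).
- brick_c (a point): Corner of the brick piece's underside at (+32, +18) mm (the far side, left).
- brick_d (a point): Corner of the brick piece's underside at (+18, -32) mm (the far side, right).
- tile: Loose white glazed tile shard, about 62 by 62 mm, 13 mm thick, lying on the sheet. To be left alone. Origin at the middle of its underside.
- concrete: Loose grey concrete lump, about 65 by 60 mm, up to 34 mm high, lying on the sheet. To be left alone. Origin at the middle of its underside.
- stone: Loose light brown stone lump, about 68 by 54 mm, up to 26 mm high, lying on the sheet. To be left alone. Origin at the middle of its underside.
- station: Desk control station fixed on the bench between robot and conveyor, left or right of the middle: a grey box with a light lid, 80 mm (its x) by 190 mm (its y) by 62 mm high, with three heads in a row along its y in the lid. Origin at the middle of its underside. The emergency-stop head sits at y = +58 mm, the green and the red push button at y = -62 mm and y = -10 mm, in either order.
- start_base: Steel bezel ring of the green start button, 30 mm in diameter and 9 mm high, on the station's lid; it carries the green cap. Origin at the middle of its underside, 62 mm above the bench.
- start_top (a point): Centre of the top face of the green start button's cap, which is 23.6 mm in diameter and stands 8 mm above its bezel, 79 mm above the bench when up. It moves down with the cap.
- start (a joint): Travel of the green start button: 0 up, 0.0055 m fully down (the cap then still stands 2.5 mm above its bezel). A spring needs 1.5 N to start it moving and 5 N to bring it fully down, and returns it when let go.
- stop_base: Steel bezel ring of the red stop button, the same size as that of the green one, with its red cap. Not to be touched. Origin at the middle of its underside.
- stop (a joint): Travel of the red stop button: 0 up, 0.0055 m down. It must stay up.
- estop (a joint): Travel of the emergency-stop mushroom, a red head 40 mm in diameter on a yellow disc, its top 92 mm above the bench: 0 up, 0.004 m down. It must stay up.
- tray: White open sample tray, 105 by 170 mm, 30 mm high, with pieces in it, fixed on the bench on the side where the station is not. Nothing to do there. Origin at the middle of its underside.
- brick: The same brick piece: origin at the middle of its underside (on the belt), x away from the robot and y to the left when square to the sheet, z up.

How it is judged:
By the outcome, as a careful person would: the job done as asked, in the order asked, and still so for the second after the job is handed in, with the robot touching nothing.
It also fails if it takes over 48 s, if anything falls off the work surface, if the arm or the gripper's body presses on something with over 40 N, if the wrist force passes 120 N, or if a joint passes its speed limit or range.

## Working session

There is one attempt and no reset: what is moved stays moved. The work goes in short steps, Python scripts to look and compute and a tool call to move; the robot and the scene stay as the last step left them, time stands still between calls to the robot, and variables do not carry over. Pictures are saved under pics/ and viewed, and the job is handed in when it is done.

Besides the shell and the picture viewer there is one more tool, called after "Call:" as name(argument=value, ...), one argument or row to a line, values as JSON. drive_tool: Moves the arm, as the interface text tells. Its arguments: {"type":"object","properties":{"motion":{"type":"array"},"squeeze":{"type":"number"}},"required":["motion"]}

```bash
mkdir -p pics
cat > h.py <<'E'
import numpy as np, cv2
from rig import bot
def save(n,f):
    im=bot.capture(n); cv2.imwrite('pics/'+f,cv2.cvtColor(im,cv2.COLOR_RGB2BGR)); return im
E
python3 - <<'E'
from h import *
print(bot.sense())
for n in ("scene","top","wrist"): print(n,bot.camera_info(n))
save("scene","s0.png");save("top","t0.png")
E
```

```text
{'time': 0.0, 'joints': array([ 1.45556045e+00,  2.55701192e-01,  1.07010758e-01, -4.70013635e-04,
       -1.42388818e+00, -2.84573501e-01]), 'qvel': array([-0.00050161, -0.00138384, -0.00023903,  0.00241628, -0.00297533,
        0.00059616]), 'effort': array([ 1.73886824e-04, -3.86631703e+01,  2.37937957e+01,  5.36502197e+00,
       -6.12038057e-03, -1.31773291e-05]), 'tool_pos': array([0.21385187, 0.50618718, 0.23042313]), 'eef_rot': array([-0.39020231,  0.39126616, -0.58896831,  0.58971967]), 'contact_force': array([-0.11240525, -1.03651691,  0.76880453]), 'moment': array([0.06478018, 0.04126149, 0.01829117]), 'gripper_width': 0.08545639149496377}
scene {'vertical_fov': 55.97364700651535, 'cx': 278.61855035974105, 'cy': 203.45200319016138, 'origin': array([1.06528812, 0.5131075 , 0.53387587]), 'attitude': array([0.33183246, 0.17760041, 0.44267644, 0.81386908])}
top {'vertical_fov': 57.06704810115268, 'cx': 280.1807723867824, 'cy': 206.28420410744292, 'origin': array([ 0.52268909, -0.01143576,  0.9628821 ]), 'attitude': array([-0.69858968, -0.03599993,  0.01467357,  0.71446564])}
wrist {'vertical_fov': 65.70646984690485, 'cx': 277.59425935629775, 'cy': 205.87970730839547, 'origin': array([0.28139964, 0.47915616, 0.37360638]), 'attitude': array([-0.54642135,  0.08078381, -0.11923487,  0.82503377])}
```

View pics/t0.png

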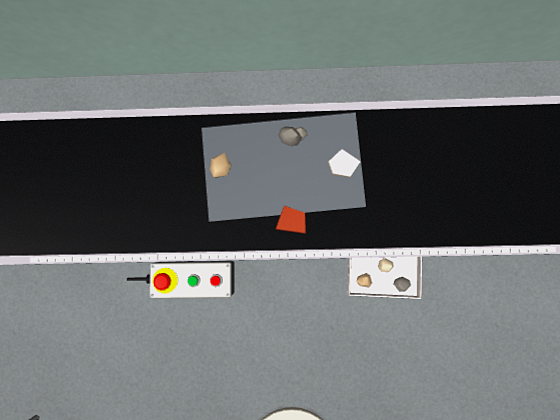

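View pics/s0.png

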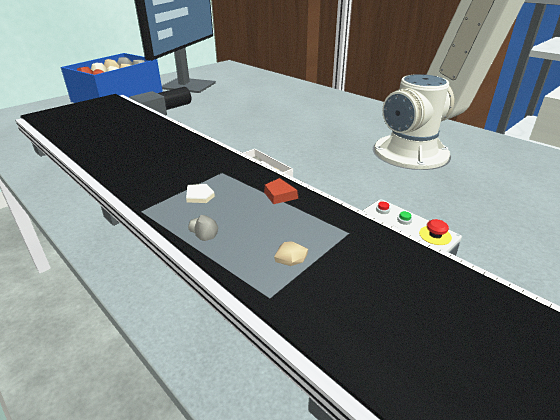

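The top view shows the red brick at about (292,220) straddling the near sheet edge. The green button is at (193,281), between the red stop at (215,281) and the e-stop at (163,281). Next I measure their positions.

```bash
cat >> h.py <<'E'
from scipy.spatial.transform import Rotation as R
def ray(n,uv,ci=None):
    ci=ci or bot.camera_info(n); f=210/np.tan(np.radians(ci['vertical_fov']/2))
    w,x,y,z=ci['attitude']; uv=np.atleast_2d(uv).astype(float)
    d=(uv-[ci['cx'],ci['cy']])
    if n=='wrist':
        r=np.hypot(*d.T)+1e-9; th=r/f; v=np.c_[d[:,0]/r*np.sin(th),-d[:,1]/r*np.sin(th),-np.cos(th)]
    else: v=np.c_[d[:,0]/f,-d[:,1]/f,-np.ones(len(d))]
    return np.array(ci['origin']),R.from_quat([x,y,z,w]).apply(v)
def plane(n,uv,z,ci=None):
    o,v=ray(n,uv,ci); return o+v*((z-o[2])/v[:,2])[:,None]
def tri(o1,v1,o2,v2):
    A=np.c_[v1,-v2]; s=np.linalg.lstsq(A,o2-o1,rcond=None)[0]; p,q=o1+v1*s[0],o2+v2*s[1]
    return (p+q)/2,np.linalg.norm(p-q)
def hsv(f): return cv2.cvtColor(cv2.imread('pics/'+f),cv2.COLOR_BGR2HSV)
def blobs(m,amin=20):
    c,_=cv2.findContours(m.astype(np.uint8),cv2.RETR_EXTERNAL,cv2.CHAIN_APPROX_NONE)
    return [k for k in c if cv2.contourArea(k)>amin]
def quad(c,n=4):
    h=cv2.convexHull(c); 
    for e in np.arange(1,12,.25):
        a=cv2.approxPolyDP(h,e,True)
        if len(a)<=n: return a[:,0]
E
python3 - <<'E'
from h import *
np.set_printoptions(precision=4,suppress=True)
for n,f in(("top","t0.png"),("scene","s0.png")):
    H=hsv(f); h,s,v=H[...,0].astype(int),H[...,1],H[...,2]
    red=((h<12)|(h>172))&(s>150)&(v>60); gr=(h>50)&(h<85)&(s>120)
    for nm,m in(("red",red),("green",gr)):
        for c in blobs(m,15):
            M=cv2.moments(c); ce=(M['m10']/M['m00'],M['m01']/M['m00'])
            print(n,nm,cv2.contourArea(c),np.round(ce,1),plane(n,[ce],.079)[0], quad(c).tolist() if cv2.contourArea(c)>150 else '')
    # sheet
    if n=="top":
        print(H[170,250],H[170,100],H[220,292])
        m=(v>75); m[:100]=0; m[248:]=0
    else:
        print(H[240,240],H[300,340]); m=(v>75)
    for c in blobs(m,4000):
        print('sheet',cv2.contourArea(c),quad(c).tolist())
E
```

```text
top red 62.0 [214.9 280.3] [0.421  0.1669 0.079 ] 
top red 196.5 [161.5 281.2] [0.4213 0.2895 0.079 ] [[164, 273], [169, 284], [158, 289], [154, 278]]
top red 562.0 [291.6 220.6] [ 0.5529 -0.0108  0.079 ] [[284, 206], [304, 213], [305, 233], [276, 229]]
top green 65.0 [192.3 280.5] [0.4216 0.2186 0.079 ] 
[104  22 125] [150  12  22] [  7 209 196]Traceback (most recent call last):
  File "<stdin>", line 17, in <module>
AttributeError: 'NoneType' object has no attribute 'tolist'
```

Run:
```python
from h import *
np.set_printoptions(precision=4,suppress=True)
w,x,y,z=bot.sense()['eef_rot']; print(R.from_quat([x,y,z,w]).as_matrix())
w,x,y,z=bot.camera_info('wrist')['attitude']; print(R.from_quat([x,y,z,w]).as_matrix())
H=hsv("t0.png");v=H[...,2].astype(int)
m=((v>70)&(v<160)&(H[...,1]<60)); m[:105]=0; m[240:]=0;m[:,:180]=0;m[:,390:]=0
for c in blobs(m,4000):
    q=cv2.boxPoints(cv2.minAreaRect(c)); print(cv2.contourArea(c),q,plane('top',q,.08))
print(plane('top',[[284, 206], [304, 213], [305, 233], [276, 229]],.1))
print(plane('top',[[276,229],[305,233]],.09))
```

```text
[[-0.3893 -0.0006  0.9211]
 [-0.9211 -0.0016 -0.3893]
 [ 0.0017 -1.      0.0001]]
[[-0.3898  0.8824  0.2635]
 [-0.9209 -0.3743 -0.1086]
 [ 0.0028 -0.285   0.9585]]
14412.0 [[199.4725 126.7506]
 [356.488  111.9145]
 [365.4152 206.3938]
 [208.3997 221.2299]] [[ 0.7776  0.1996  0.08  ]
 [ 0.8016 -0.1671  0.08  ]
 [ 0.5816 -0.1796  0.08  ]
 [ 0.5558  0.1804  0.08  ]]
[[ 0.5854  0.0054  0.1   ]
 [ 0.5687 -0.0389  0.1   ]
 [ 0.5241 -0.04    0.1   ]
 [ 0.5344  0.0244  0.1   ]]
[[ 0.5345  0.0248  0.09  ]
 [ 0.5241 -0.0404  0.09  ]]
```

Call:
drive_tool(
  motion=[
    [[0.3,15,0,17,0],[0.5,50,0,55,-2],[0.6,90,-5,100,-4],[0.6,130,-10,145,-6],[0.6,170,-15,190,-8],[0.6,210,-20,232,-10],[0.6,250,-20,276,-12],[0.6,290,-20,320,-14],[0.6,325,-20,360,-14],[0.6,355,-20,393,-14],[0.6,370,-20,410,-14],[0.6,375,-20,415,-14],[0.6,375,-20,415,-14],[0.6,375,-20,415,-14]],
  ],
)

```text
time: 1.85
tool_pos: [0.4501, 0.0004, 0.2513]
eef_rot: [0.46, -0.46, 0.537, -0.537]
contact_force: [0.4, 0.0, 0.1]
gripper_width: 0.0337
```

Run:
```python
from h import *
import pickle
ci=bot.camera_info('wrist'); save("wrist","w1.png"); pickle.dump(ci,open('w1.pkl','wb'))
s=bot.sense(); print(s['time'],s['tool_pos'],s['eef_rot'],s['gripper_width'])
```

```text
1.9 [4.50101944e-01 4.15318416e-04 2.51346850e-01] [ 0.46007674 -0.45992825  0.53707313 -0.5369803 ] 0.034061132704321574
```

View pics/w1.png

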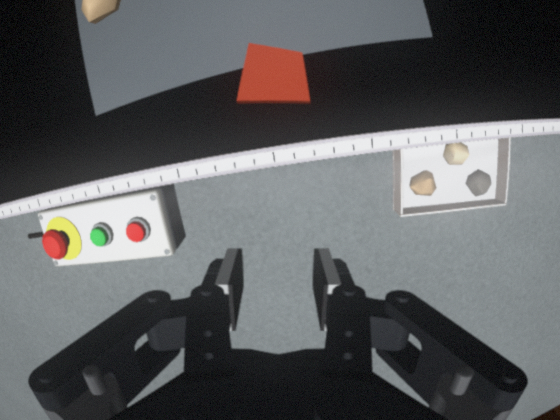

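The wrist view shows the brick at corners (250,44), (303,53), (309,102) and (237,100), with the near sheet edge running from (96,114) to (432,38). The green button is at (100,236) and the stop at (137,231).

Run:
```python
from h import *
import pickle
np.set_printoptions(precision=4,suppress=True)
ci=pickle.load(open('w1.pkl','rb')); H=hsv('w1.png'); h,s,v=H[...,0].astype(int),H[...,1],H[...,2].astype(int)
red=((h<12)|(h>172))&(s>150)&(v>60); gr=(h>50)&(h<85)&(s>120)
for nm,m,z in(("red",red,.079),("green",gr,.079)):
    for c in blobs(m,40):
        M=cv2.moments(c); ce=(M['m10']/M['m00'],M['m01']/M['m00'])
        print(nm,cv2.contourArea(c),np.round(ce,1),plane('wrist',[ce],z,ci)[0])
        if cv2.contourArea(c)>2500:
            q=quad(c); print(q.tolist()); print(plane('wrist',q,.101,ci)); print(plane('wrist',q,.08,ci))
# sheet edge: transition along columns
pts=[]
for u in list(range(110,230,8))+list(range(320,425,8)):
    col=cv2.GaussianBlur(v.astype(np.float32),(5,5),0)[:,u]
    lo,hi=(40,130) if u<320 else (25,110)
    g=np.diff(col)[lo:hi]; pts.append((u,lo+np.argmin(g)+.5))
P=plane('wrist',pts,.08,ci)[:,:2]; k=np.polyfit(P[:,1],P[:,0],1); r=P[:,0]-np.polyval(k,P[:,1]); print(k,np.abs(r).max())
g=r<99
g=np.abs(r)<np.median(np.abs(r))*3+1e-4; k=np.polyfit(P[g,1],P[g,0],1); print('edge x=k0*y+k1',k,g.sum(),np.std(P[g,0]-np.polyval(k,P[g,1])))
```

```text
red 432.5 [ 53.7 244.2] [0.4233 0.2932 0.079 ]
red 196.0 [134.7 232. ] [0.4242 0.1662 0.079 ]
red 3412.5 [273.1  76.7] [ 0.5568 -0.0112  0.079 ]
[[249, 45], [300, 53], [309, 102], [237, 102]]
[[ 0.5871  0.0055  0.101 ]
 [ 0.5725 -0.038   0.101 ]
 [ 0.5271 -0.0391  0.101 ]
 [ 0.5372  0.0243  0.101 ]]
[[ 0.5917  0.0066  0.08  ]
 [ 0.5761 -0.04    0.08  ]
 [ 0.5274 -0.0412  0.08  ]
 [ 0.5382  0.0267  0.08  ]]
green 165.0 [ 97.8 236.8] [0.4248 0.2181 0.079 ]
[-0.0702  0.5716] 0.00048570073923348556
edge x=k0*y+k1 [-0.0702  0.5716] 29 0.0002632669713529759
```

Call:
drive_tool(
  motion=[
    [[0.6,-1,20,10,0],[0.6,-3,55,30,0],[0.6,-5,90,43,0],[0.6,-5,120,47,0],[0.6,-5,140,47,0],[0.6,-5,152,47,0],[0.6,-5,160,47,0],[0.6,-5,160,47,0]],
  ],
)

```text
time: 2.9
tool_pos: [0.4976, -0.0025, 0.0914]
eef_rot: [-0.46, 0.46, -0.537, 0.537]
contact_force: [-0.2, -0.6, 0.8]
gripper_width: 0.0343
```

Run:
```python
from h import *
import pickle
np.set_printoptions(precision=4,suppress=True)
ci=bot.camera_info('wrist'); save("wrist","w2.png"); pickle.dump(ci,open('w2.pkl','wb'))
s=bot.sense(); w,x,y,z=s['eef_rot'];print(s['time'],s['tool_pos'],s['contact_force']);print(R.from_quat([x,y,z,w]).as_matrix())
save("scene","s2.png")
H=hsv('w2.png'); h,s,v=H[...,0].astype(int),H[...,1],H[...,2]
for c in blobs(((h<12)|(h>172))&(s>150)&(v>60),1500):
    q=quad(c); print(q.tolist()); print(plane('wrist',q,.101,ci)); print(plane('wrist',q,.08,ci))
```

```text
2.95 [ 0.4979 -0.0025  0.0918] [-0.2661 -0.2055  0.1248]
[[-0.1545  0.0008  0.988 ]
 [-0.988   0.     -0.1545]
 [-0.0001 -1.      0.0008]]
[[225, 75], [341, 95], [353, 198], [203, 198]]
[[ 0.5886  0.0057  0.101 ]
 [ 0.5732 -0.0396  0.101 ]
 [ 0.529  -0.0396  0.101 ]
 [ 0.5391  0.0246  0.101 ]]
[[ 0.5915  0.0087  0.08  ]
 [ 0.5737 -0.0439  0.08  ]
 [ 0.5226 -0.0438  0.08  ]
 [ 0.5342  0.0305  0.08  ]]
```

View pics/w2.png

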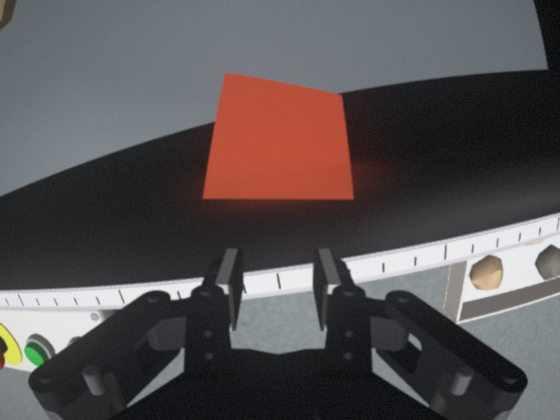

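View pics/s2.png

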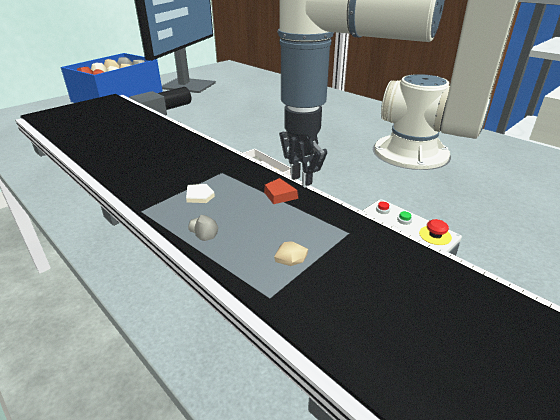

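Call:
drive_tool(
  motion=[
    [[0.6,0,4,0,0],[0.6,0,7,0,0],[0.6,0,7,6,0],[0.6,0,7,12,0],[0.6,0,7,16,0],[0.6,0,7,19,0],[0.6,0,7,22,0],[0.6,0,7,25,0],[0.6,0,7,28,0],[0.6,0,7,31,0],[0.6,0,7,34,0],[0.6,0,7,37,0],[0.6,0,7,40,0],[0.6,0,7,43,0],[0.6,0,7,46,0],[0.6,0,7,49,0],[0.6,0,7,51,0],[0.6,0,7,51,0]],
  ],
)

```text
time: 5.25
tool_pos: [0.5483, -0.0106, 0.0843]
eef_rot: [-0.46, 0.46, -0.537, 0.537]
contact_force: [-1.3, -0.6, -0.1]
gripper_width: 0.0342
```

```bash
cat > look.py <<'E'
from h import *
import sys,pickle
np.set_printoptions(precision=4,suppress=True)
t=sys.argv[1]
ci=bot.camera_info('wrist'); save("wrist",f"w{t}.png"); pickle.dump(ci,open(f'w{t}.pkl','wb'))
st=bot.sense();print(st['time'],st['tool_pos'],st['contact_force'])
H=hsv(f'w{t}.png'); h,s,v=H[...,0].astype(int),H[...,1],H[...,2]
for c in blobs(((h<12)|(h>172))&(s>150)&(v>60),1500):
    q=quad(c)
    if q is None: continue
    P=plane('wrist',q,.101,ci); print(q.tolist()); print(np.c_[P, P[:,0]-(.5716-.0702*P[:,1])])
E
python3 look.py 3
```

```text
5.3 [ 0.5483 -0.0106  0.0843] [ 0.5773 -0.1282  0.2491]
[[223, 131], [339, 154], [352, 255], [204, 256]]
[[ 0.6168  0.0011  0.101   0.0453]
 [ 0.6007 -0.0425  0.101   0.0262]
 [ 0.5562 -0.0438  0.101  -0.0184]
 [ 0.5658  0.0201  0.101  -0.0044]]
```

View pics/w3.png

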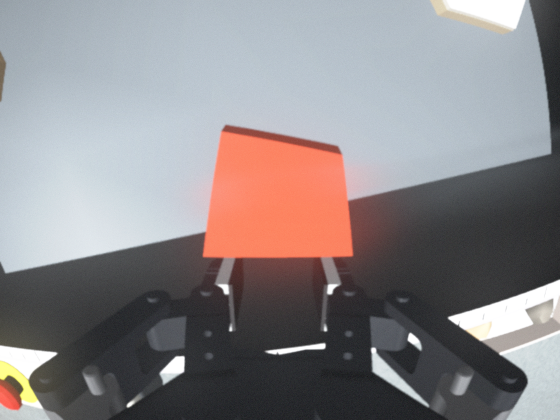

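The brick is moving straight, with its near face at v≈256. Corner a at (352,255) is still 18 mm outside the edge, so I push another 36 mm, which leaves a margin.

Call:
drive_tool(
  motion=[
    [[0.6,0,0,2,0],[0.6,0,0,5,0],[0.6,0,0,8,0],[0.6,0,0,11,0],[0.6,0,0,14,0],[0.6,0,0,17,0],[0.6,0,0,20,0],[0.6,0,0,23,0],[0.6,0,0,26,0],[0.6,0,0,29,0],[0.6,0,0,32,0],[0.6,0,0,34,0],[0.6,0,0,36,0],[0.6,0,0,36,0],[0.6,0,0,30,0],[0.6,0,-2,15,0],[0.6,0,-20,0,0],[0.6,0,-50,-20,0],[0.6,0,-70,-30,0],[0.6,0,-70,-30,0]],
  ],
)

```text
time: 7.8
tool_pos: [0.519, -0.0056, 0.1563]
eef_rot: [-0.461, 0.458, -0.536, 0.538]
contact_force: [0.2, -0.1, -1.0]
gripper_width: 0.0345
```

```bash
python3 look.py 4
```

```text
7.85 [ 0.5186 -0.0056  0.1549] [ 0.1317 -0.5227  0.2165]
[[243, 23], [319, 35], [331, 104], [227, 105]]
[[ 0.6504 -0.004   0.101   0.0785]
 [ 0.6356 -0.0482  0.101   0.0606]
 [ 0.5918 -0.0488  0.101   0.0168]
 [ 0.6009  0.0136  0.101   0.0303]]
```

View pics/w4.png

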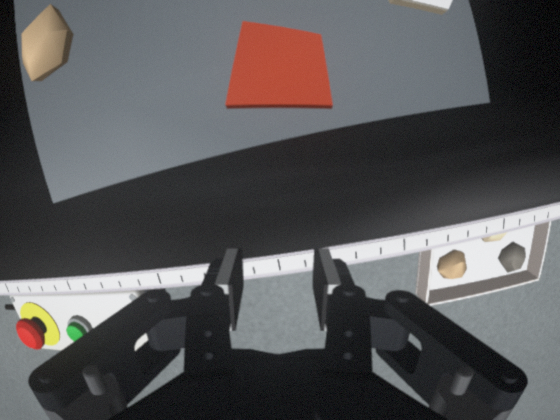

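The brick's four corners are now about 17, 30, 60 and 78 mm inside the edge, and the other pieces look untouched. Next I go over to the green button.

Call:
drive_tool(
  motion=[
    [[0.6,0,-40,-5,0],[0.6,-15,-64,-20,0],[0.6,-45,-64,-40,0],[0.6,-80,-64,-65,0],[0.6,-115,-64,-90,0],[0.6,-150,-64,-115,0],[0.6,-180,-64,-132,0],[0.6,-196,-64,-141,0],[0.6,-196,-64,-141,0],[0.6,-196,-64,-141,0]],
  ],
)

```text
time: 9.1
tool_pos: [0.4094, 0.2091, 0.2176]
eef_rot: [-0.459, 0.46, -0.537, 0.537]
contact_force: [0.2, -0.2, -0.5]
gripper_width: 0.0339
```

```bash
cat > btn.py <<'E'
from h import *
import sys,pickle
np.set_printoptions(precision=4,suppress=True)
t=sys.argv[1]
ci=bot.camera_info('wrist'); save("wrist",f"w{t}.png"); pickle.dump(ci,open(f'w{t}.pkl','wb'))
st=bot.sense();print(st['time'],st['tool_pos'],st['contact_force'])
H=hsv(f'w{t}.png'); h,s,v=H[...,0].astype(int),H[...,1],H[...,2]
for c in blobs((h>50)&(h<85)&(s>120),60):
    e=cv2.minEnclosingCircle(c)
    hull=cv2.convexHull(c); M=cv2.moments(hull); ce=(M['m10']/M['m00'],M['m01']/M['m00'])
    p=plane('wrist',[ce,e[0]],.079,ci); print('green',cv2.contourArea(c),ce,e,p)
    b=plane('wrist',c[:,0],.079,ci); print(b.min(0),b.max(0))
    w,x,y,z=st['eef_rot']; print('mm in tool',1000*R.from_quat([x,y,z,w]).inv().apply(p-st['tool_pos']))
E
python3 btn.py 5
```

```text
9.15 [0.4095 0.209  0.2178] [-0.0622 -0.3546 -0.1013]
```

View pics/w5.png

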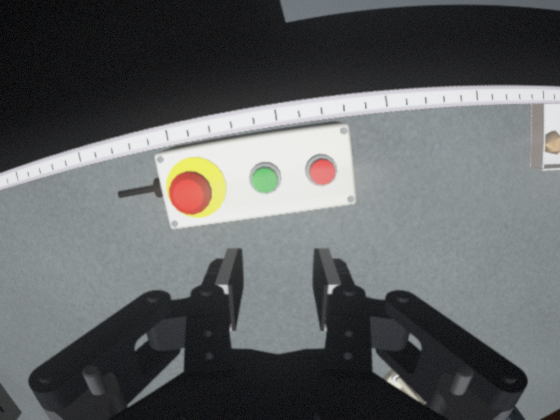

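The green cap is at (264,179) in the wrist view, with the stop at (322,170) and the e-stop at (190,193). My colour mask missed the green, so I'll loosen it and reuse the picture.

```bash
sed -i 's/(h>50)&(h<85)&(s>120)/(h>45)\&(h<90)\&(s>90)/' btn.py
python3 - <<'E'
from h import *
print(hsv('w5.png')[179,264])
E
python3 btn.py 6
```

```text
[ 60  80 200]
9.2 [0.4096 0.2089 0.2179] [ 0.5196 -0.5639  0.4246]
```

```bash
python3 - <<'E'
import cv2; im=cv2.imread('pics/w6.png'); H=cv2.cvtColor(im,cv2.COLOR_BGR2HSV)
for v in range(168,194,4): print([H[v,u].tolist() for u in (252,258,264,270,276)])
E
sed -i 's/(s>90)/(s>40)/' btn.py; python3 btn.py 7
```

```text
[[30, 3, 202], [66, 32, 152], [61, 88, 166], [63, 38, 147], [68, 6, 171]]
[[65, 8, 186], [62, 103, 203], [62, 98, 200], [62, 94, 197], [71, 11, 180]]
[[63, 48, 187], [61, 89, 203], [60, 81, 204], [61, 82, 200], [58, 48, 171]]
[[60, 62, 205], [61, 83, 207], [60, 80, 205], [61, 83, 204], [62, 70, 190]]
[[63, 40, 199], [60, 83, 204], [61, 82, 203], [60, 80, 205], [63, 52, 185]]
[[45, 5, 226], [60, 82, 205], [61, 83, 204], [61, 81, 204], [60, 6, 203]]
[[30, 2, 233], [53, 10, 219], [62, 53, 198], [60, 14, 206], [45, 2, 233]]
9.25 [0.4096 0.2089 0.2181] [-0.6012  0.3763  0.1984]
green 480.5 (264.1367956551256, 179.61778682959945) ((264.3999938964844, 179.57142639160156), 12.904178619384766) [[0.4247 0.2193 0.079 ]
 [0.4247 0.2191 0.079 ]]
[0.4131 0.2084 0.079 ] [0.4362 0.2305 0.079 ]
mm in tool [[-12.658  139.0463  13.3184]
 [-12.4241 139.0464  13.3597]]
```

Call:
drive_tool(
  motion=[
    [[1,-6,10,7,0],[1,-12,25,13,0],[1,-12.5,50,13.5,0],[1,-12.5,75,13.5,0],[1,-12.5,95,13.5,0],[1,-12.5,108,13.5,0],[1,-12.5,114,13.5,0],[1,-12.5,114,13.5,0],[1,-12.5,114,13.5,0]],
  ],
  squeeze=20,
)

```text
time: 10.38
tool_pos: [0.4251, 0.2202, 0.105]
eef_rot: [-0.46, 0.459, -0.537, 0.537]
contact_force: [0.5, 0.4, 0.2]
gripper_width: 0.0003
```

Run:
```python
from h import *
save('wrist','w8.png'); im=save('scene','s8.png'); st=bot.sense(); print(st['time'],st['tool_pos'],st['contact_force'],st['gripper_width'])
im=save('top','t8.png')
a=cv2.imread('pics/s8.png')[170:260,340:480]; b=cv2.imread('pics/t8.png')[250:310,130:250]
cv2.imwrite('pics/c8.png',np.hstack([cv2.resize(a,(560,360)),cv2.resize(cv2.resize(b,(240,120)),(240,360))]))
```

```text
10.475 [0.42498939 0.22012731 0.10493696] [0.25718106 0.65931403 0.13822898] 0.00036863700064048956
```

View pics/w8.png

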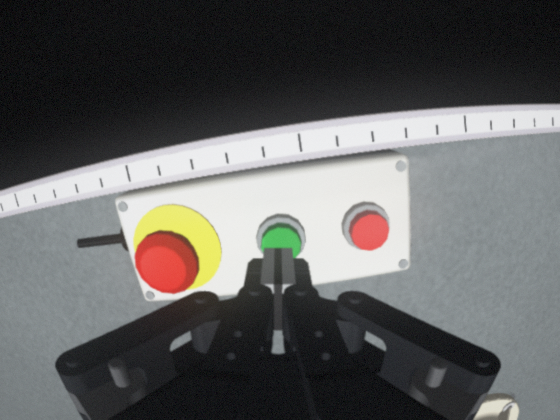

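View pics/c8.png

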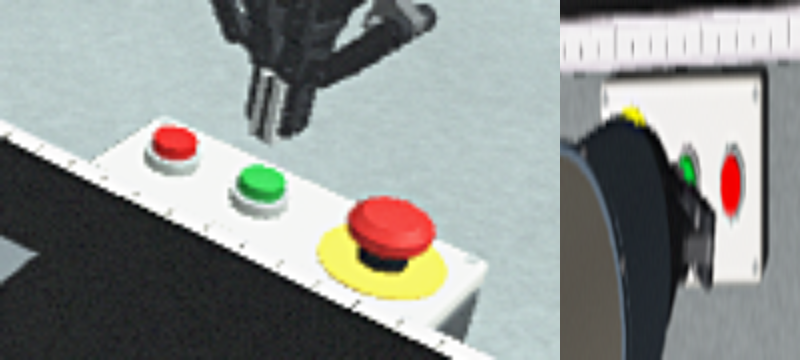

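Alignment is within 1 mm: in the scene crop the tips sit over the green cap at (262,185). Now I press slowly in small steps.

Call:
drive_tool(
  motion=[
    [[1,1,10,0,0],[1,1,18,0,0],[1,1,23,0,0],[1,1,25,0,0],[1,1,26,0,0],[1,1,27,0,0],[1,1,28,0,0],[1,1,29,0,0],[1,1,29,0,0]],
  ],
)

```text
time: 11.65
tool_pos: [0.4245, 0.2187, 0.0754]
eef_rot: [-0.46, 0.46, -0.537, 0.537]
contact_force: [-2.4, -2.6, 4.4]
gripper_width: -0.0001
```

Call:
drive_tool(
  motion=[
    [[1,0,0.5,0,0],[1,0,1,0,0],[1,0,1.5,0,0],[1,0,2,0,0],[1,0,2.5,0,0],[1,0,2.5,0,0]],
  ],
)

```text
time: 12.4
tool_pos: [0.4245, 0.2187, 0.0735]
eef_rot: [-0.46, 0.46, -0.537, 0.537]
contact_force: [-4.1, -2.3, 9.3]
gripper_width: -0.0
```

Call:
drive_tool(
  motion=[
    [[1,0,0.5,0,0],[1,0,0.8,0,0],[1,0,0.8,0,0]],
  ],
)

```text
time: 12.78
tool_pos: [0.4246, 0.2188, 0.0734]
eef_rot: [-0.46, 0.46, -0.537, 0.537]
contact_force: [-7.9, -3.1, 17.1]
gripper_width: -0.0001
```

Run:
```python
from h import *
im=save('scene','s9.png'); st=bot.sense(); print(st['time'],st['tool_pos'],st['contact_force'],st['gripper_width'])
cv2.imwrite('pics/c9.png',cv2.resize(cv2.imread('pics/s9.png')[170:260,340:480],(700,450)))
```

```text
12.825 [0.42455119 0.21877798 0.07337154] [-6.32476954 -3.65314496 16.12584857] -5.549534205500153e-05
```

View pics/c9.png

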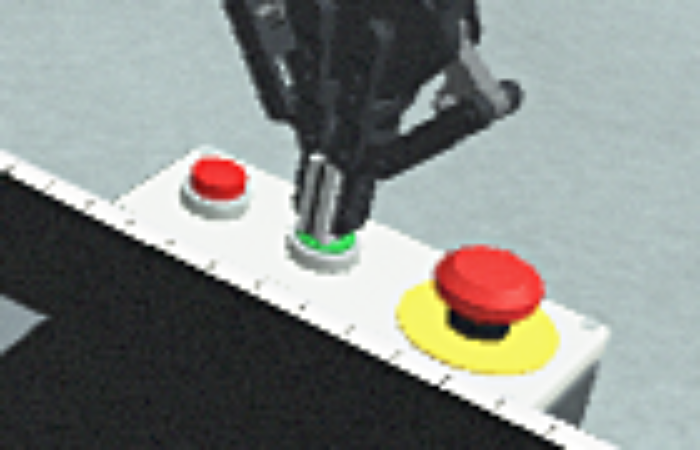

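The fingertips stay on the green cap at (325,240) and it has bottomed out: z holds at 0.0734 while the force rises from 9 to 17 N. Now I withdraw.

Call:
drive_tool(
  motion=[
    [[1,0,-2,0,0],[1,0,-6,0,0],[1,0,-15,0,0],[1,0,-35,0,0],[1,0,-65,0,0],[1,0,-95,-15,0],[1,0,-120,-30,0],[1,0,-140,-40,0],[1,0,-140,-40,0],[1,0,-140,-40,0]],
  ],
)

```text
time: 14.08
tool_pos: [0.3848, 0.2251, 0.2113]
eef_rot: [0.459, -0.46, 0.537, -0.537]
contact_force: [0.9, -0.1, -0.1]
gripper_width: -0.0005
```

Run:
```python
from h import *
np.set_printoptions(precision=4,suppress=True)
save('scene','s10.png'); save('top','t10.png'); st=bot.sense(); print(st['time'],st['tool_pos'],st['contact_force'])
for f in('t0.png','t10.png'):
    v=hsv(f)
    h,s,vv=v[...,0].astype(int),v[...,1],v[...,2]
    for c in blobs(((h<12)|(h>172))&(s>150)&(vv>60),400):
        P=plane('top',quad(c),.101); print(f,np.c_[P[:,:2],P[:,0]-(.5716-.0702*P[:,1])])
a=cv2.imread('pics/s0.png').astype(int);b=cv2.imread('pics/s10.png').astype(int)
for nm,(r,c) in dict(tile=(slice(180,208),slice(180,220)),concrete=(slice(208,245),slice(184,224)),stone=(slice(236,270),slice(270,312)),btn=(slice(195,258),slice(360,465))).items(): print(nm,abs(a-b)[r,c].mean(),abs(a-b)[r,c].max())
```

```text
14.175 [0.3849 0.2248 0.211 ] [-0.8501  0.2476 -0.297 ]
t0.png [[ 0.5853  0.0054  0.0141]
 [ 0.5686 -0.0389 -0.0057]
 [ 0.5241 -0.04   -0.0503]
 [ 0.5343  0.0243 -0.0356]]
t10.png [[ 0.6313 -0.0472  0.0564]
 [ 0.5863 -0.0483  0.0113]
 [ 0.5968  0.0141  0.0261]
 [ 0.6482 -0.005   0.0763]]
tile 3.232738095238095 27
concrete 3.9684684684684686 14
stone 3.9414098972922504 14
btn 3.784278155706727 25
```

View pics/s10.png

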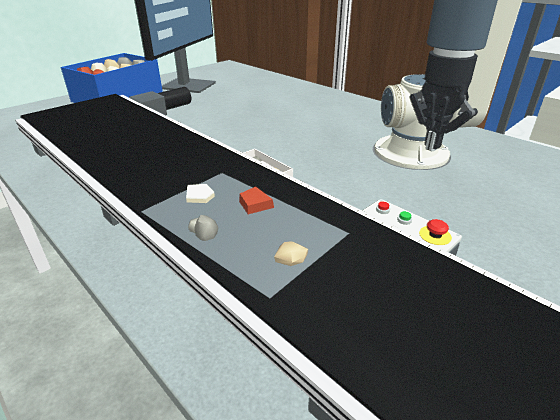

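View pics/t10.png

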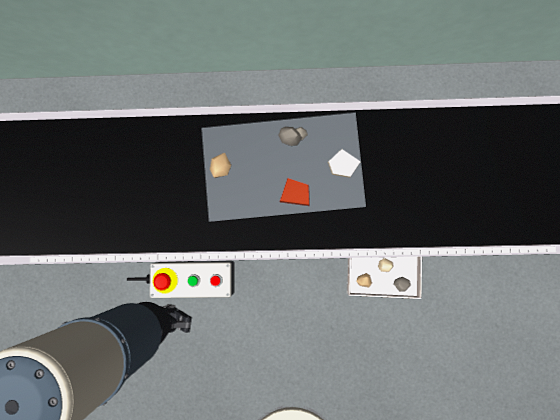

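The brick lies wholly on the sheet at about (295,192) in the top view. The other pieces haven't moved, and the button region matches the starting picture, so the cap is back up. Handing in.

```bash
python3 -c "
from rig import bot
print(bot.close_job())"
```

```text
the job is handed in; nothing more can be done
None
```

The job is done and handed in, at about 14 s of the 48 s allowed; no verdict was reported.

- **Brick:** I nudged it about 63 mm with two part-closed fingertips against its near side. All of it now lies flat on the sheet. The corner closest to the edge is 17 mm inside by the wrist camera but 11 mm by the top camera. The two disagree because of calibration offset, and both put it inside.
- **Green button:** I pressed it fully down with the shut fingertips. The tips stopped at z = 0.0734 m, where 0.0735 m is fully down, while the force rose from 9 N to 17 N. That is more than the 5 N needed, because I pushed a little further to confirm it had bottomed out.
- **Last checks:** After I withdrew, the picture around the buttons matched the starting one, so the cap is back up. The tile, concrete and stone show no movement against the first picture. The stop button, e-stop and station also look unchanged, and the arm is clear of everything.

One colour mask missed the green cap in the wrist view at first, and I loosened it before using the position.

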